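Restock the coin laundry's service counter

ROBOT

A 7-joint arm with a two-finger parallel gripper is mounted at the origin on the work surface. World frame = base frame: x ahead of the robot, y to its left, z up, the work surface at z = 0. Lengths are in mm, angles in rad, forces in N, time in s.
With the tool pointing down it reaches from about 350 to 900 mm from the base axis. Payload 8.1 kg.
Tool frame: the origin (TCP) lies at the very end of the fingers, on their centre line; the grasp point (between the pads) lies 19 mm behind it; z points along the fingers, y is the line along which they close (so a half turn about z gives the same grasp; the last joint's range is limited). The gripper opens to 85 mm and grips with 20 to 120 N. Pads are 22 mm wide; open, the fingers measure 114 mm over their backs; the gripper's body (76 mm by 85 mm) begins 54 mm behind the grasp point. The pads swing forward as they close: fully open they stand 13 mm farther back than shut.
Start: joints at [-1.261, 0.434, 0.025, 1.573, -0.012, 1.134, -0.075], TCP at [250.763, 572.504, 195.723] pointing down, gripper open.
Joint ranges: [-2.62, 2.62], [-0.44, 2.09], [-1.27, 1.32], [0.08, 2.57], [-1.32, 4.46], [0.12, 2], [-2.74, 2.74]. Speed limits (rad/s): [2.22, 2.22, 3.01, 3.01, 3.14, 3.14, 3.14].

INTERFACE

Orientations are given as a rotation vector (axis times angle).
In Python, from workcell import bot gives the robot as it stands. Calls block until the motion is done:
- bot.movep(position, orientation): joint-space move of the TCP to a pose.
- bot.move_linear(position, ori=None, speed=150, contact_N=None): straight line of the TCP; ori=None keeps the orientation; speed is the mean speed in mm/s. With contact_N (N) it stops when the force on the tool has changed by that much, and returns True; else False.
- bot.movej(angles): joint-space move.
- bot.grip(opening, grip_force=None): finger opening in mm; grip_force is the grip in N (None keeps the last); returns when the fingers have stopped.
- bot.sleep(seconds).
- bot.solve_ik(position, orientation): joint angles nearest the present ones, or None.
- bot.read_camera(name): name is "side" or "top"; returns a dict with "color" (384x512x3 uint8, blue, green, red), "K" (3x3 intrinsics, pixels), "position" and "attitude" of the camera in the world. Camera axes: x right, y down, z forward; pixel columns grow to the right and rows downward; lengths in mm; the calibration is good to about 2 mm. A picture is of the moment at which its call begins. There is no depth.
A pose or a line that the arm cannot do raises bot.Unreachable and nothing moves.
- bot.job_done(): hands the job in; it is judged then, once.
Readings, each from a call of its own:
- bot.get_time_s(): time.
- bot.get_joint_pos(): joint angles.
- bot.get_joint_velocities(): joint speeds.
- bot.get_joint_efforts(): joint torques, N m.
- bot.get_position(): TCP position.
- bot.get_ee_rot(): TCP orientation.
- bot.get_contact_force(): force on the tool from outside, world axes, zero at the start.
- bot.get_torque(): the same for the moment, N m.
- bot.get_gripper_width(): finger opening in mm.
- bot.get_grip_force(): force on a finger pad.
Only numpy, scipy, OpenCV 4.12 (cv2) and the standard library are available. Lean on these libraries where they do the work, as an engineer would, in place of code of your own. Each camera call takes 0.05 s, during which the arm holds its last target. There are 200 camera calls.

TASK

Restock the laundry counter: first clear the waste, pushing every empty carton off the right-hand edge of the counter into the bin below and squeezing the spent tag spindle out of its holder to drop it in the same bin; only then squeeze the new tag roll's spring-loaded spindle, fit it between the holder's two end cups and let it spring out into both. Also stand every refill upright in the tray pocket of its own shape, fully down, and leave the dish and the stamp where they are.

Things in the scene. Friction and masses are not known exactly. Their poses are not given: they have to be found in the camera images.
- spool: Roll of laundry tags (white paper, 66 across, 32 wide) on a spring-loaded spindle, about 260 g, lying with its axis level, 38 mm above the counter. x = spindle axis; origin on the axis, midway between the tips when extended. Two square grey cheek plates 76 x 76 x 5 (edges along y and z) flank the paper; a steel stub, 12 across and 44 long with a round end, juts from each. Either end fits either cup.
- plunger (a joint): Compression of the spindle, m: 0 extended (outer cheek faces 64 mm apart at x = -32 and +32, 152 mm tip to tip), 0.022 fully squeezed (42 and 130 mm): the plunger (+x cheek and stub) slides to -x until it meets the paper, and then grips like a solid part. Spring 3.6 N at 0 to 10.2 N at 0.022; returns by itself. About 0.003 when seated.
- spent: The used-up tag spindle, sitting in the holder at the start: the same spindle with the same spring, cheeks, stubs and origin as the new one (spool), but with only a bare brown cardboard core 24 mm across between the cheeks. About 160 g.
- spent_plunger (a joint): Compression of the spent spindle in m, as for the new one: about 0.003 in the holder, 0.022 fully squeezed, when it lifts straight up out of the cups; 0 when free.
- spool_top (a point): Point on the spool 38 mm above its axis (level with the upper edges of the cheeks), at x = 0. To squeeze: press the outer faces of the two cheeks together along x. Fingers straddling from above find the stubs in their way: only the part of the cheeks from 6 to 38 mm above the axis is free, beside 44 mm of stub.
- holder: Fixed steel holder of the tag roll: base plate 220 (its x) x 80 x 8 mm, origin at the centre of its underside, x along the cups' axis. Behind each cup stands an upright 32 wide that rises 12 mm above the axis.
- holder_axis (a point): Point midway between the holder's two end cups, on their axis, 62 mm above the counter; x along the axis, z up. The black eight-sided cups face one another: rims 136 mm apart, bore 17 and outside 29 across flats, 6.5 deep (floors 149 apart). They are closed all round: the spindle passes down between the rims only while squeezed, then springs out into the bores.
- tray: Fixed blue plastic refill tray, 100 (its x) x 290 (its y) x 24 mm high, with four pockets in a row along its y, 18 mm deep (pocket floors 6 mm above the counter), each of a different shape. Origin at the centre of its underside; z up.
- bin: Open grey waste bin on a wheeled stand just beyond the counter's right edge (the straight edge at y = -0.42, running along x), 460 (x) x 340 (y) x 140 mm high, walls and floor 6 mm. Origin at the centre of its underside, 190 mm below the counter top; its rim is 50 mm below the counter top.
- tin: Wide round metal tin, diameter 58, height 62 (plus a 3 mm look-only lid), all in mm; a refill standing upright on the counter, about 0.2 kg. Origin at the centre of its underside, z up. May be absent (then it is None).
- nest_tin (a point): Centre of the floor of the tray pocket for the tin: a round pocket of diameter 64, 18 deep, all in mm.
- jar: Narrow round white jar, diameter 42, height 62 (plus a 4 mm look-only lid), all in mm; a refill standing upright on the counter, about 0.2 kg. Origin at the centre of its underside, z up. May be absent (then it is None).
- nest_jar (a point): Centre of the floor of the tray pocket for the jar: a round pocket of diameter 48, 18 deep, all in mm.
- flask: Oblong white plastic flask, 32 along its x by 62 along its y, height 66 (plus a small look-only cap), all in mm; a refill standing upright on the counter, about 0.2 kg. Origin at the centre of its underside, z up. May be absent (then it is None).
- nest_flask (a point): Centre of the floor of the tray pocket for the flask: an oblong pocket 38 along the tray's x by 68 along its y, 18 deep, all in mm.
- block: Square white plastic bottle, 46 x 46 (sides along its x and y), height 66 (plus a low look-only cap), all in mm; a refill standing upright on the counter, about 0.2 kg. Origin at the centre of its underside, z up. May be absent (then it is None).
- nest_block (a point): Centre of the floor of the tray pocket for the block: a square pocket 52 x 52, sides along the tray's x and y, 18 deep, all in mm.
- carton0: Empty cardboard carton with a pale band, 100 (x) x 94 (y) x 45 mm high, about 120 g, lying flat near the counter's right edge. Too wide to be grasped across by most grippers. Origin at the centre of its underside. May be absent (then it is None).
- carton1: Empty cardboard carton with a pale band, 100 (x) x 94 (y) x 45 mm high, about 120 g, lying flat near the counter's right edge. Too wide to be grasped across by most grippers. Origin at the centre of its underside. May be absent (then it is None).
- coin_dish: Bystander: small white ceramic dish, 60 mm across, 16 high. Leave it where it is. Origin under its centre.
- stamp: Bystander: wooden hand stamp, 36 mm across, 64 high. Leave it where it is. Origin under its centre.

How it is judged (in metres and radians):
On the way, in this order (a step that is already met when the one before it is completed fails the run):
1. every empty carton and the spent spindle lie in the waste bin (x of carton0 in the frame of bin between -0.23 and 0.23 m and y of carton0 in the frame of bin between -0.17 and 0.17 m and height (world z) of each of carton0, carton1, spent below -0.06 m and x of carton1 in the frame of bin between -0.23 and 0.23 m and y of carton1 in the frame of bin between -0.17 and 0.17 m and x of spent in the frame of bin between -0.23 and 0.23 m and y of spent in the frame of bin between -0.17 and 0.17 m), for 0.2 s.
2. the spindle sits between the holder's cups, sprung out into both and let go (x of spool in the frame of holder_axis between -0.01 and 0.01 m and y of spool in the frame of holder_axis between -0.006 and 0.006 m and z of spool in the frame of holder_axis between -0.006 and 0.006 m and angle between the x axis of spool and the x axis of holder_axis, either way round below 0.09 rad and value of joint plunger between 0.0005 and 0.008 m and contact force between spool and the fingers below 0.2 N), for 0.3 s.
At the end, for the whole second after the job is handed in: Cartons and spent spindle in the bin; new spindle released and at rest, within 6 mm and 5 degrees of the cups' axis, sprung out into both cups (compression 0.5 to 8 mm); every refill at rest in the pocket of its shape, within 6 mm of its centre and 4 mm of its floor, tilted under 0.1 rad (all of step 1 and all of step 2 and horizontal distance between tin and nest_tin below 0.006 m and z of tin in the frame of nest_tin below 0.004 m and angle between each of tin, jar, flask, block's own z axis and vertical below 0.1 rad and linear speed of each of tin, jar, flask, block, spool below 0.03 m/s and horizontal distance between jar and nest_jar below 0.006 m and z of jar in the frame of nest_jar below 0.004 m and horizontal distance between flask and nest_flask below 0.006 m and z of flask in the frame of nest_flask below 0.004 m and horizontal distance between block and nest_block below 0.006 m and z of block in the frame of nest_block below 0.004 m); the robot touches nothing.
It fails at once if the coin dish was moved more than 4 cm or tipped over (distance of coin_dish from where it was at the start of the episode above 0.04 m or angle between coin_dish's own z axis and vertical above 0.6 rad).
It fails at once if the stamp was moved more than 4 cm or tipped over (distance of stamp from where it was at the start of the episode above 0.04 m or angle between stamp's own z axis and vertical above 0.6 rad).
Of tin, jar, flask, block only 3 to 4 are there at a start; the rules pass over those that are not, and their reading is None.
Of carton0, carton1 only 1 to 2 are there at a start; the rules pass over those that are not, and their reading is None.
At some moment in a run one of tin, block, carton0, carton1, spool may be knocked a few centimetres aside while the robot is not near it.
It also fails if it takes over 208 s, if anything falls off the work surface, if the arm or the gripper's body presses on something with over 40 N, if the wrist force passes 120 N, or if a joint passes its speed limit or range.

## Working session

There is one attempt and no reset: what is moved stays moved. The work goes in short steps, each a Python script; the robot and the scene stay as the last script left them, time stands still between calls to the robot, and variables do not carry over. Pictures are saved under pics/ and viewed, at most 14 in all, crops included, and the job is handed in when it is done.

```bash
ls; mkdir -p pics; cat > h.py <<'E'
import numpy as np, cv2
from workcell import bot
from scipy.spatial.transform import Rotation as R
def cam(n,f=None):
    c=bot.read_camera(n)
    if f: cv2.imwrite('pics/'+f,c['color'])
    return c
E
python3 - <<'E'
from h import *
for n in('side','top'):
    c=cam(n,n+'0.png'); print(n,c['K'],c['position'],c['attitude'])
print(bot.get_time_s(),bot.get_ee_rot(),bot.get_gripper_width())
E
```

```text
pics
side [[408.36747404   0.         244.46476581]
 [  0.         408.36747404 197.17377072]
 [  0.           0.           1.        ]] [ 1178.32369433 -1018.08229417   770.898377  ] [-2.10155263 -0.65550968  0.37627211]
top [[367.41817823   0.         255.89390777]
 [  0.         367.41817823 191.54835598]
 [  0.           0.           1.        ]] [ 270.97953266 -111.78191128 1186.68081847] [-1.99124255  2.23729582 -0.22894608]
0.1 [-6.43856113e-01 -3.07476417e+00  2.24250058e-03] 85.24505355703745
```

View pics/side0.png

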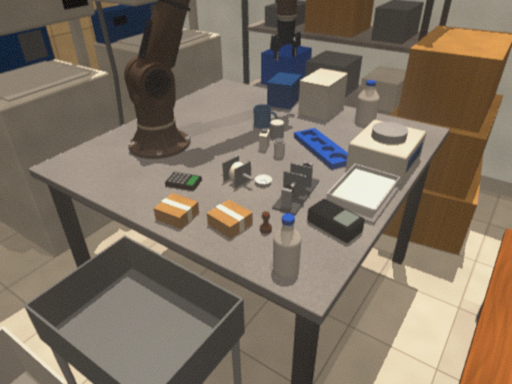

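View pics/top0.png

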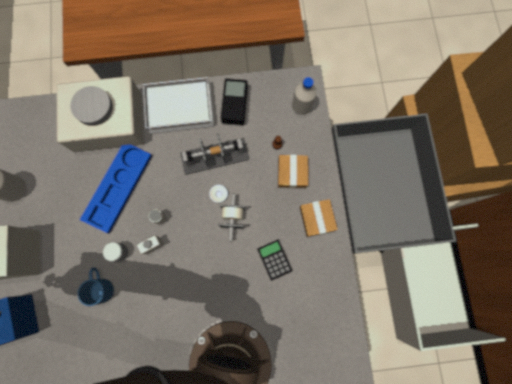

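The side view shows 2 cartons, the stamp, the dish, the holder with the spent spindle, the spool and the tray. The top view puts the tray at (116,188), holder at (214,155), spool at (232,215), cartons at (293,170) and (318,217), and the small refills near (115,252), (149,245) and (156,215). I'll enlarge it to see more.

```bash
python3 - <<'E'
import cv2
a=cv2.imread('pics/top0.png')
cv2.imwrite('pics/c1.png',cv2.resize(a[130:270,75:262],None,fx=4.25,fy=4.25,interpolation=cv2.INTER_CUBIC))
b=cv2.imread('pics/side0.png')
cv2.imwrite('pics/c2.png',cv2.resize(b[100:240,180:366],None,fx=4.25,fy=4.25,interpolation=cv2.INTER_CUBIC))
E
```

```text
(no output)
```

View pics/c1.png

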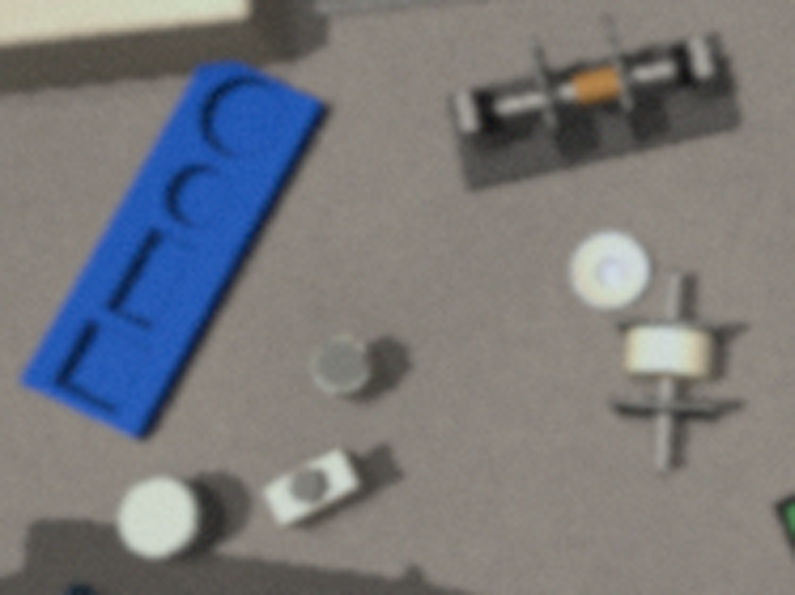

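View pics/c2.png

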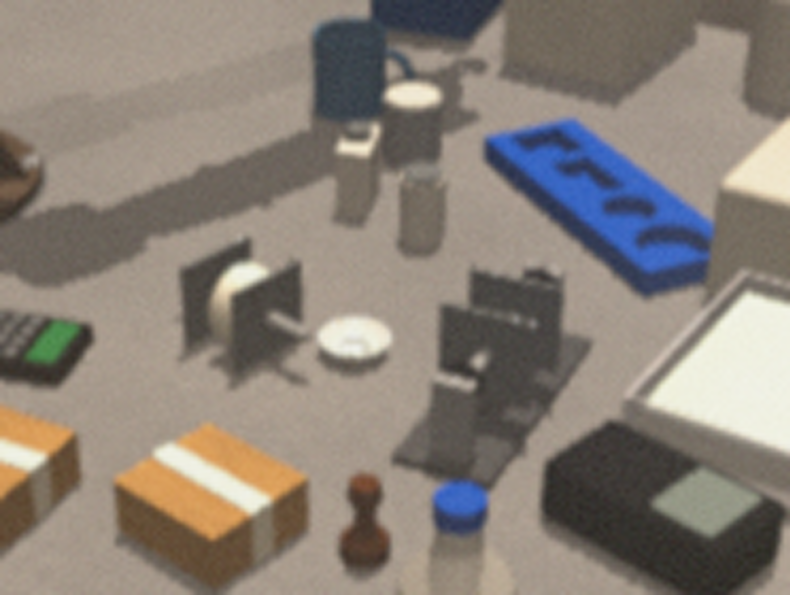

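The pictures show tin, jar and flask, and no block. In the 4.25x top crop the tin lid is at (158,517), the jar lid at (342,365) and the flask at (312,487). Pocket order from the far end is tin, jar, flask, block. The spent core is at (597,85) and the new roll at (668,352). Next I'll triangulate these points.

```bash
cat >> h.py <<'E'
def ray(c,px):
    px=np.atleast_2d(np.asarray(px,float)); d=np.c_[px,np.ones(len(px))]@np.linalg.inv(c['K']).T
    d=d@R.from_rotvec(c['attitude']).as_matrix().T
    return c['position'],d/np.linalg.norm(d,axis=1)[:,None]
def plane(c,px,z):
    p,d=ray(c,px); return p+d*((z-p[2])/d[:,2])[:,None]
def tri(a,pa,b,pb):
    p,d=ray(a,pa);q,e=ray(b,pb);out=[]
    for i in range(len(d)):
        s=np.linalg.lstsq(np.c_[d[i],-e[i]],q-p,rcond=None)[0]
        u,v=p+s[0]*d[i],q+s[1]*e[i]; out.append(np.r_[(u+v)/2,np.linalg.norm(u-v)])
    return np.array(out)
def proj(c,P):
    X=(np.atleast_2d(P)-c['position'])@R.from_rotvec(c['attitude']).as_matrix(); u=X@c['K'].T; return u[:,:2]/u[:,2:]
def blobs(c,lo,hi,amin=20):
    m=cv2.inRange(cv2.cvtColor(c['color'],cv2.COLOR_BGR2HSV),lo,hi)
    k=cv2.findContours(m,cv2.RETR_EXTERNAL,cv2.CHAIN_APPROX_NONE)[0]
    return m,[x for x in k if cv2.contourArea(x)>amin]
E
python3 - <<'E'
from h import *
np.set_printoptions(precision=1,suppress=True)
t=cam('top');s=cam('side')
C1=lambda a:(np.array(a,float)+.5)/4.25-.5+[75,130]
C2=lambda a:(np.array(a,float)+.5)/4.25-.5+[180,100]
n=['tin lid','jar lid','flaskcap','traycornerFR','traycornerNR','traycornerNL','spool paper top','upL(near y+)','upR','axis mid core top','cheekspool']
A=C1([(158,517),(342,365),(310,485),(325,105),(145,437),(25,380),(668,352),(468,108),(703,57),(597,85),(680,407)])
B=C2([(413,97),(424,172),(356,130),(712,240),(488,140),(488,140),(243,265),(545,272),(455,378),(517,320),(218,250)])
for k,r,g in zip(n,tri(t,A,s,B),range(99)): print(k,r)
print('tray plane',plane(t,A[3:6],24)); print('pockets',plane(t,C1([(248,117),(205,197)]),24))
hsv=cv2.cvtColor(t['color'],cv2.COLOR_BGR2HSV)
for nm,lo,hi in(('tray',(105,150,120),(125,255,255)),('orange',(8,100,100),(25,255,255))):
    m,ks=blobs(t,lo,hi,60)
    for k in ks: 
        r=cv2.minAreaRect(k); print(nm,r,plane(t,[r[0]],24 if nm=='tray' else 45),cv2.contourArea(k))
        print(plane(t,cv2.boxPoints(r),24 if nm=='tray' else 45))
for p in C1([(158,517),(342,365),(290,505),(668,352),(610,270),(468,108)]): print(hsv[tuple(p.round().astype(int)[::-1])])
m=plane(t,[(333,120),(428,115),(452,243),(355,250)],-50); print('bin rim',m)
E
```

```text
tin lid [371.4 317.   63.9   0.6]
jar lid [465.6 180.6  66.6   3. ]
flaskcap [379.8 204.4  76.6   0.4]
traycornerFR [698.7 205.9  43.8  63.7]
traycornerNR [438.  342.4  23.8   8. ]
traycornerNL [455.9 393.5  28.3  81.4]
spool paper top [443.7 -56.9  79.9   1.7]
upL(near y+) [644.9  73.   73.5   0. ]
upR [ 664.5 -103.8   77.     3.5]
axis mid core top [658.9 -18.1  77.   19.9]
cheekspool [409.  -56.3  81.2  13.4]
tray plane [[676.9 191.5  24. ]
 [434.8 339.5  24. ]
 [488.  427.4  24. ]]
pockets [[674.2 251.5  24. ]
 [613.9 287.3  24. ]]
tray ((115.12735748291016, 186.5707550048828), (29.72134780883789, 90.6209716796875), 29.05460548400879) [[581.3 313.8  24. ]] 2486.5
[[488.3 428.6  24. ]
 [738.1 277.8  24. ]
 [677.8 194.7  24. ]
 [432.7 347.8  24. ]]
orange ((308.993408203125, 219.4721221923828), (31.950986862182617, 12.024564743041992), 76.75948333740234) [[ 399.8 -291.8   45. ]] 340.0
[[ 447.7 -268.6   45. ]
 [ 452.1 -306.5   45. ]
 [ 352.6 -314.7   45. ]
 [ 348.4 -277.4   45. ]]
orange ((328.17645263671875, 215.20591735839844), (32.01470184326172, 10.429031372070312), 75.963760375
[... 906 characters left out ...]
  45. ]
 [ 703.  -661.1   45. ]]
orange ((473.61566162109375, 110.34786987304688), (116.06224060058594, 34.363792419433594), 82.23483276367188) [[ 697.3 -888.1   45. ]] 1937.0
[[ 906.1 -851.2   45. ]
 [ 909.8 -971.5   45. ]
 [ 501.8 -922.6   45. ]
 [ 499.4 -810.3   45. ]]
orange ((183.1444854736328, 28.078685760498047), (61.08932113647461, 241.54151916503906), 88.83085632324219) [[1117.6   47.8   45. ]] 11559.5
[[1280.7  469.1   45. ]
 [1199.8 -388.4   45. ]
 [ 960.3 -358.4   45. ]
 [1038.6  466.9   45. ]]
[ 53  14 215]
[ 38  17 122]
[ 57  12 209]
[ 80  11 216]
[108  21 223]
[ 21  12 145]
bin rim [[ 755.2 -444.2  -50. ]
 [ 734.4 -785.9  -50. ]
 [ 277.  -769.3  -50. ]
 [ 291.7 -444.   -50. ]]
```

Heights agree with the text. I'll push the cartons off now, re-measuring each one just before its push.

```bash
cat >> h.py <<'E'
def ori(a,pos):
    """tool down, fingers closing along world angle a; half turn chosen for a comfortable last joint"""
    best=None
    for b in(a,a+np.pi):
        y=np.array([np.cos(b),np.sin(b),0]);z=np.array([0,0,-1.]);r=R.from_matrix(np.c_[np.cross(y,z),y,z]).as_rotvec()
        q=bot.solve_ik(pos,r)
        if q is not None:
            s=abs(q[6])+.3*np.abs(np.array(q)-bot.get_joint_pos()).max()
            if best is None or s<best[0]: best=(s,r)
    if best is None: raise RuntimeError('ik %s %s'%(a,pos))
    return best[1]
def cartons(c):
    m,ks=blobs(c,(8,100,100),(25,255,255),100); out=[]
    P=[(plane(c,[k.reshape(-1,2).mean(0)],45)[0],k) for k in ks]
    P=[(p,k) for p,k in P if 300<p[0]<720 and -430<p[1]<-120]
    while P:
        p0=P[0][0]; g=[k for p,k in P if np.linalg.norm(p-p0)<85]; P=[(p,k) for p,k in P if np.linalg.norm(p-p0)>=85]
        w=plane(c,np.vstack(g).reshape(-1,2),45)[:,:2].astype(np.float32)
        r=cv2.minAreaRect(w); a=np.radians(r[2]); a=(a+np.pi/4)%(np.pi/2)-np.pi/4
        out.append((np.array(r[0]),a,r[1]))
    return out
def at(p,a,z): return np.array([p[0],p[1],z])
E
python3 - <<'E'
from h import *
np.set_printoptions(precision=2,suppress=True)
bot.grip(60)
for i in range(2):
    cs=cartons(cam('top')); print(cs)
    if not cs: break
    c,a,_=sorted(cs,key=lambda k:-k[0][0])[0]
    yb=c[1]+47+11+25
    o=ori(a,[c[0],yb,140]); bot.movep([c[0],yb,140],o); bot.move_linear([c[0],yb,14],speed=250)
    o2=ori(0,[c[0],-380,14])
    print(bot.move_linear([c[0],-430,14],o2 if abs(a)<.3 else None,speed=140)); bot.move_linear([c[0],-400,150],speed=300)
    print(bot.get_time_s())
bot.movep([250,-150,350],ori(np.pi/2,[250,-150,350])); cam('top','top1.png');cam('side','side1.png'); print(bot.get_time_s())
E
```

```text
[(array([ 403.22, -321.26]), np.float64(0.08595148519959783), (99.90607452392578, 97.53426361083984)), (array([ 564.45, -262.78]), np.float64(-0.12834345872726205), (93.84870910644531, 100.56941986083984))]
False
6.7
[(array([ 403.56, -322.77]), np.float64(0.09291531023264032), (100.08061218261719, 94.33795166015625))]
False
10.4333
11.8667
```

```bash
python3 - <<'E'
import cv2,numpy as np
a=cv2.imread('pics/top1.png');b=cv2.imread('pics/side1.png')
cv2.imwrite('pics/v1.png',cv2.resize(np.hstack([a,b]),(800,300),interpolation=cv2.INTER_AREA))
E
```

```text
(no output)
```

View pics/v1.png

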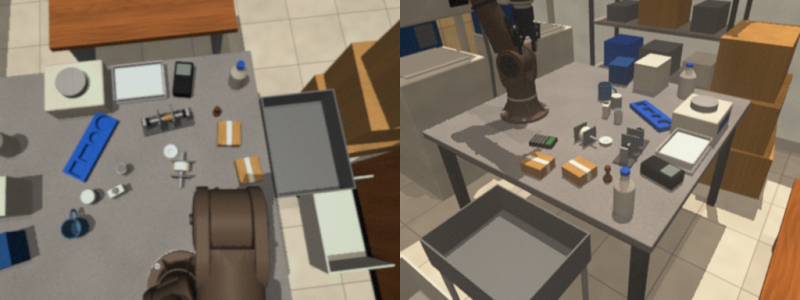

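Both cartons are still in place, at (228,133) and (249,169) of the left half, so the pushes missed. I'll check what the robot actually did.

```bash
python3 - <<'E'
from h import *
np.set_printoptions(precision=2,suppress=True)
print(bot.get_position(),bot.get_ee_rot(),bot.get_gripper_width(),bot.get_joint_pos())
c=bot.read_camera('top'); cv2.imwrite('pics/top2.png',c['color']); print(cartons(c),c['position'])
p=[403,-235,140]; bot.movep(p,ori(0,p)); print(bot.get_position(),bot.get_ee_rot(),bot.get_time_s())
bot.move_linear([403,-235,60]);print(bot.get_position())
s=cam('side','side2.png');t=cam('top','top2.png'); print(proj(s,bot.get_position()),proj(t,bot.get_position()))
cv2.imwrite('pics/v2.png',cv2.resize(np.hstack([t['color'],s['color']]),(800,300),interpolation=cv2.INTER_AREA))
E
```

```text
[ 250.24 -150.17  349.41] [-0.   -3.14  0.  ] 60.28646197016548 [-0.28 -0.34  0.43  1.99  0.14  1.47  1.68]
[(array([ 403.72, -321.1 ]), np.float64(0.09289270665288829), (98.13961791992188, 97.62613677978516)), (array([ 564.45, -262.78]), np.float64(-0.12834345872726205), (93.84871673583984, 100.56940460205078))] [ 270.98 -111.78 1186.68]
[ 403.05 -234.86  140.28] [-2.22 -2.22  0.  ] 12.975
[ 403.62 -235.15   60.99]
[[194.05 187.13]] [[291.36 219.57]]
```

View pics/v2.png

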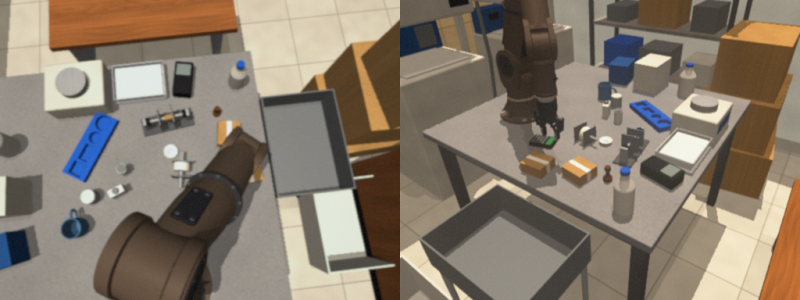

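```bash
python3 - <<'E'
from h import *
np.set_printoptions(precision=2,suppress=True)
def st(): print(bot.get_position(),bot.get_contact_force(),bot.get_time_s())
bot.move_linear([403,-235,14]);st()
for y in(-270,-300,-330): bot.move_linear([403,y,14],speed=100);st()
s=cam('side');t=cam('top');print(cartons(t))
cv2.imwrite('pics/v3.png',cv2.resize(s['color'][90:270,100:340],(800,600),interpolation=cv2.INTER_CUBIC)); print(proj(s,bot.get_position()))
E
```

```text
[ 403.02 -235.2    14.43] [ 0.15 -0.43 -0.54] 14.2167
[ 403.08 -270.     14.34] [0.03 0.82 0.16] 14.7167
[ 402.81 -299.69   13.88] [ 0.75  0.64 -1.14] 15.1667
[ 402.81 -329.74   13.85] [-0.26  0.02 -0.44] 15.6167
[(array([ 562.9 , -262.29]), np.float64(-0.14443614224628387), (92.95833587646484, 104.39495086669922))]
[[175.25 213.74]]
```

View pics/v3.png

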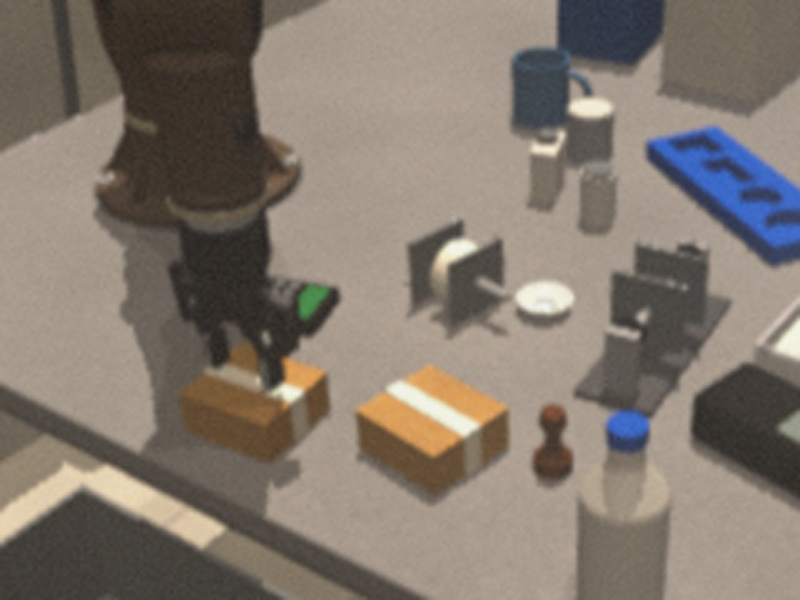

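The v3 picture shows the fingertips hovering over the carton at (222,362) and (270,387). The reported TCP projects to (251,412), so the tips are about 35 mm higher than reported. I'll touch the carton top, then the counter, to measure the offset.

```bash
python3 - <<'E'
from h import *
np.set_printoptions(precision=2,suppress=True)
def st(m=''): print(m,bot.get_position(),bot.get_contact_force(),bot.get_gripper_width(),bot.get_time_s())
print(bot.move_linear([403,-330,-25],speed=25,contact_N=4));st('carton open60')
bot.move_linear([403,-330,40],speed=200); bot.move_linear([403,-220,40],speed=250)
s=cam('side');print(proj(s,bot.get_position()))
print(bot.move_linear([403,-220,-40],speed=40,contact_N=4));st('counter open60')
bot.move_linear([403,-220,-10],speed=200)
bot.grip(0);st()
print(bot.move_linear([403,-220,-50],speed=40,contact_N=4));st('counter shut')
bot.move_linear([403,-220,0],speed=200)
E
```

```text
True
carton open60 [ 403.14 -329.96    4.42] [-2.64  1.51  9.57] 60.61583655500791 16.375
[[197.45 190.47]]
False
counter open60 [ 403.13 -220.02  -39.85] [0.02 0.04 0.87] 59.79397517760415 19.5
 [ 402.91 -219.99  -10.13] [-0.8   0.01 -1.08] 0.15068092678149106 20.4
True
counter shut [ 402.98 -219.95  -35.5 ] [-0.75  1.36  7.94] -0.5122806848323554 21.0667
```

The fingertips really sit 35.5 mm above the reported TCP: shut, the counter reads -35.5, and the carton top gives a consistent figure. I'll build that into a helper and push again.

```bash
cat >> h.py <<'E'
DZ=35.5   # measured: true tip height (shut) = reported z + DZ
def mp(x,y,z,o): bot.movep([x,y,z-DZ],o)
def ml(x,y,z,o=None,speed=200,contact_N=None): return bot.move_linear([x,y,z-DZ],o,speed,contact_N)
def pos(): return np.array(bot.get_position())+[0,0,DZ]
def st(m=''): print(m,pos().round(1),np.round(bot.get_contact_force(),1),round(bot.get_gripper_width(),1),round(bot.get_grip_force(),1),round(bot.get_time_s(),1))
E
python3 - <<'E'
from h import *
np.set_printoptions(precision=2,suppress=True)
bot.grip(60)
for x,y,yb in((403,-322,-220),(564,-262,-180)):
    if x==564: mp(x,yb,150,ori(0,[x,yb,150]))
    ml(x,yb,13,speed=250)
    ml(x,-430,13,speed=140);st('push'); ml(x,-400,160,speed=300)
mp(300,150,300,ori(0,[300,150,300]))
t=cam('top');s=cam('side');print(cartons(t));st()
cv2.imwrite('pics/v4.png',cv2.resize(np.hstack([t['color'],s['color']]),(800,300),interpolation=cv2.INTER_AREA))
E
```

```text
push [ 403.2 -429.    12.9] [-0.4  0.1 -0.2] 60.0 0.0 23.9
push [ 564.4 -428.9   13. ] [-0.1 -0.5 -0.4] 60.0 0.0 28.2
[]
 [300.4 149.7 299.9] [-0.3 -0.1  0.1] 59.8 0.0 31.2
```

View pics/v4.png

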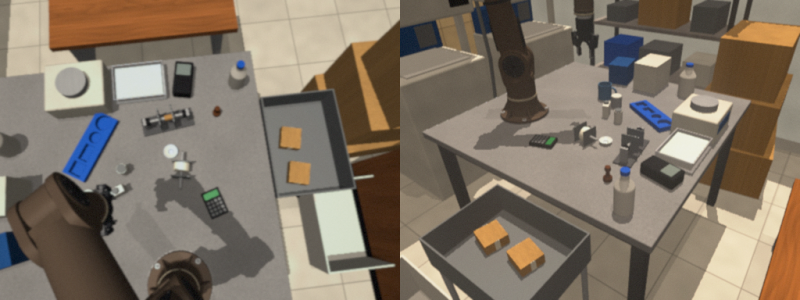

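Both cartons lie in the bin, at (290,137) and (299,172) of the left half. Next I'll measure the holder by camera, then refine it by touching both side faces of each upright.

```bash
python3 - <<'E'
from h import *
np.set_printoptions(precision=1,suppress=True)
t=cam('top')
g=cv2.cvtColor(t['color'],cv2.COLOR_BGR2GRAY).astype(float)
g=cv2.GaussianBlur(g,(0,0),.6)
tops=[]
for c in((184.7,155),(239.9,143)):
    x,y=map(round,c); w=np.clip(g[y-7:y+8,x-5:x+6]-118,0,None); yy,xx=np.mgrid[y-7:y+8,x-5:x+6]
    p=[(w*xx).sum()/w.sum(),(w*yy).sum()/w.sum()]; tops.append(p)
    print(p,plane(t,[p],74)); print(g[y-7:y+8,x-5:x+6].astype(int))
# base plate mask
m,ks=blobs(t,(0,0,0),(180,80,100),300)
for k in ks:
    r=cv2.minAreaRect(plane(t,k.reshape(-1,2),8)[:,:2].astype(np.float32))
    if 550<r[0][0]<750 and -120<r[0][1]<100: print(r)
E
```

```text
[np.float64(183.39698031558996), np.float64(153.50268985970573)] [[650.3  76.8  74. ]]
[[139 138 137 138 139 139 138 137 135 134 132]
 [140 138 137 138 137 135 131 129 126 121 117]
 [137 136 138 139 137 129 118 108 101  98  94]
 [132 133 139 143 140 123  98  78  67  65  68]
 [127 126 139 150 145 119  84  54  41  42  50]
 [121 121 138 154 150 125  87  53  36  34  47]
 [119 118 138 156 155 135  97  60  38  37  53]
 [119 116 132 152 158 144 110  72  44  39  52]
 [120 113 124 146 158 150 120  78  46  37  45]
 [125 116 123 144 158 152 124  81  46  30  34]
 [129 119 122 141 156 154 128  88  52  29  27]
 [131 121 120 134 149 149 127  93  55  30  23]
 [132 121 115 120 128 126 109  82  54  34  28]
 [133 123 110 103 102  95  83  67  52  43  40]
 [135 126 111  95  87  78  69  59  54  49  47]]
[np.float64(239.41211958039943), np.float64(140.32565395672262)] [[ 673.2 -103.9   74. ]]
[[139 140 140 140 140 139 137 136 136 137 140]
 [137 137 138 140 139 134 127 122 122 130 135]
 [129 130 137 141 140 129 115 105 106 120 131]
 [108 117 133 147 146 130 110  97  98 114 128]
 [ 80  98 128 150 152 138 115  96  93 106 122]
 [ 54  80 119 148 157 147 124  99  92  98 115]
 [ 41  64 103 140 157 152 130 100  85  90 105]
 [ 39  55  93 134 156 155 132  99  78  77  89]
 [ 42  52  89 131 156 158 138 103  75  67  77]
 [ 44  48  82 125 152 159 146 113  80  64  69]
 [ 42  40  68 109 140 151 140 111  81  64  67]
 [ 35  31  53  87 117 129 119  95  71  59  63]
 [ 31  26  39  63  86  96  88  74  62  57  62]
 [ 35  34  38  47  61  69  67  61  57  56  59]
 [ 49  50  49  51  56  60  60  56  57  55  58]]
((656.6134033203125, -16.413009643554688), (86.96259307861328, 219.93431091308594), 7.355792045593262)
```

```bash
python3 - <<'E'
from h import *
np.set_printoptions(precision=2,suppress=True)
bot.grip(0)
c=np.array([655.8,-16.]);a=np.radians(97.);u=np.array([np.cos(a),np.sin(a)]);v=np.array([u[1],-u[0]])
P=lambda s,d:c+s*u+d*v
o=ori(a,[655,-16,100]); first=True; res={}
for s,d in((88,-42),(88,42),(-88,42),(-88,-42)):
    p=P(s,d)
    if first: mp(*p,120,o);first=False
    else: ml(*p,105,speed=300)
    ml(*p,58,speed=250)
    q=P(s,d-np.sign(d)*30)
    h=ml(*q,58,speed=30,contact_N=3); r=pos()[:2]-c; res[s,d]=(r@u,r@v); print(s,d,h,res[s,d],np.round(bot.get_contact_force(),1))
    ml(*p,58,speed=200); ml(*p,105,speed=300)
v1=(res[88,-42][1]+res[88,42][1])/2; v2=(res[-88,-42][1]+res[-88,42][1])/2
print('v centre L,R',v1,v2,'ang corr deg',np.degrees((v2-v1)/176)*-1, bot.get_time_s())
E
```

```text
88 -42 True (np.float64(88.10203105301977), np.float64(-29.467817573815584)) [0.2 0.  0.5]
88 42 True (np.float64(87.98136597897407), np.float64(25.014390577653288)) [ 1.9 -0.5  1.9]
-88 42 True (np.float64(-88.03278366084098), np.float64(25.418816006121244)) [ 1.3 -0.   1.4]
-88 -42 True (np.float64(-87.91046961302058), np.float64(-29.138187445351107)) [ 0.  -0.2  0.2]
v centre L,R -2.226713498081148 -1.859685719614932 ang corr deg -0.11948376517145878 40.8917
```

The touches put the holder axis 2 mm nearer the robot than the camera said, at 97.1 degrees. Now I'll squeeze the spent spindle and find the axial centre by feeling for both cup floors.

```bash
cat >> h.py <<'E'
HA=np.radians(97.12); HU=np.array([np.cos(HA),np.sin(HA)]); HV=np.array([HU[1],-HU[0]])
HC=np.array([655.8,-16.])-2.05*HV   # holder axis centre (axial part to be refined)
E
python3 - <<'E'
from h import *
o=ori(HA,[655,-16,120]); p=HC
mp(*p,140,o); bot.grip(85); st()
ml(*p,100,speed=200); h=ml(*p,66,speed=60,contact_N=6); st('down %s'%h)
if not h:
    bot.grip(30,45); st('grip'); bot.sleep(.2); st()
    r=[]
    for s in(14,-14):
        h=ml(*(p+s*HU),66,speed=22,contact_N=5); r.append((pos()[:2]-p)@HU); st(h)
        ml(*(p+(r[-1]-np.sign(s)*3)*HU),66,speed=60)
    print(r,sum(r)/2)
cv2.imwrite('pics/v5.png',cv2.resize(cam('side')['color'][100:240,180:366],None,fx=4.25,fy=4.25,interpolation=cv2.INTER_CUBIC))
E
```

```text
[653.8 -16.2 140. ] [-0.  -1.  -0.2] 85.1 0.0 42.2
down False [653.8 -16.3  66. ] [0.2 0.7 0.3] 85.3 0.0 43.2
grip [653.4 -16.6  65.8] [ 1.   0.4 -1. ] 40.6 51.3 43.7
 [653.6 -16.4  65.8] [ 0.3  0.2 -1.3] 40.6 51.3 43.9
True [652.7  -9.7  65.7] [ 2.1 -3.2  0.2] 40.7 51.1 44.3
True [653.6 -17.5  65.5] [0.4 2.3 0.2] 40.6 51.1 45.0
[np.float64(6.648558793741907), np.float64(-1.2261645477755678)] 2.7111971229831697
```

View pics/v5.png

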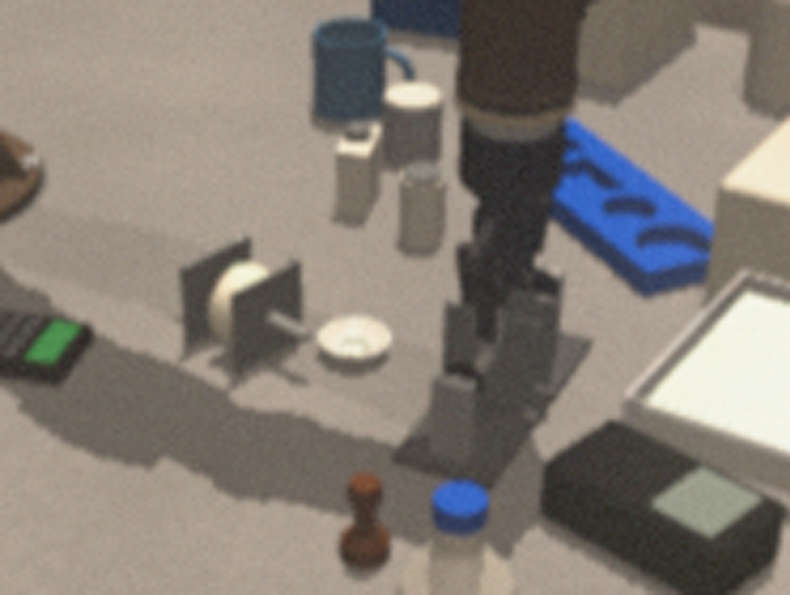

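The spindle is held squeezed between the cups at (490,330), but the axial play came out shorter than expected. I'll repeat the feel with a higher threshold.

```bash
python3 - <<'E'
from h import *
p=HC; r=[]
ml(*(p+2.7*HU),66,speed=30); st()
for s in(18,-14):
    h=ml(*(p+s*HU),66,speed=15,contact_N=10); r.append((pos()[:2]-p)@HU); st(h)
    ml(*(p+(r[-1]-np.sign(s)*2)*HU),66,speed=40); st()
print(r,sum(r)/2)
E
```

```text
[653.3 -13.5  65.9] [-0.6  0.1 -1.6] 40.4 51.3 45.6
True [652.7  -9.7  65.9] [ 1.6 -2.8 -0.4] 40.8 51.0 46.2
 [653.  -11.6  65.9] [ 0.5  0.1 -1.7] 40.8 51.3 46.4
True [653.7 -17.7  65.6] [-0.3  3.2  1.9] 40.8 51.0 47.1
 [653.6 -15.7  65.9] [ 0.3 -0.2 -1.8] 40.6 51.3 47.4
[np.float64(6.617637747960487), np.float64(-1.4153556621903673)] 2.6011410428850597
```

Stops repeat at +6.6 and -1.4, so the centre is +2.6. I'll lift there, watching the force.

```bash
sed -i 's/^HC=.*/HC=np.array([655.8,-16.])-2.05*HV+2.6*HU/' h.py; python3 - <<'E'
from h import *
p=HC
ml(*p,66,speed=30); h=ml(*p,90,speed=30,contact_N=8); st(h)
if not h:
    ml(*p,200,speed=150); 
    b=np.array([520,-600]); 
    o=ori(np.pi/2,[*b,120]); mp(*b,150,o); st()
    ml(*b,40,speed=200); bot.grip(85); st(); ml(*b,150,speed=300)
    b=[480,-300]; mp(450,-330,250,ori(np.pi/2,[450,-330,200])); 
    t=cam('top');s=cam('side'); st()
    cv2.imwrite('pics/v6.png',cv2.resize(np.hstack([t['color'],s['color']]),(800,300),interpolation=cv2.INTER_AREA))
E
```

```text
False [653.3 -13.6  89.8] [-0.2  0.8 -1.9] 40.5 51.3 48.6
 [ 521.9 -598.4  150.2] [ 0.7 -0.2 -0.7] 41.0 51.3 51.6
 [ 520.2 -600.2   40.4] [-0.8 -0.2  0.1] 84.8 0.0 52.9
 [ 450.1 -331.2  249.4] [ 0.5  0.5 -0.5] 84.8 0.0 54.6
```

View pics/v6.png

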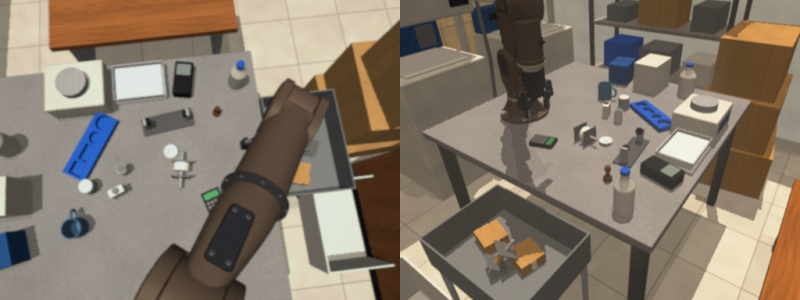

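The spent spindle is in the bin at about (503,245) in the right half, the holder is empty, and the tin seems to have shifted to (86,186) in the left half. Next I'll measure the spool, comparing with the first image.

```bash
python3 - <<'E'
from h import *
np.set_printoptions(precision=1,suppress=True)
t=cam('top'); t0=dict(t,color=cv2.imread('pics/top0.png'))
C1=lambda a:(np.array(a,float)+.5)/4.25-.5+[75,130]
st=plane(t,C1([(679,275),(663,468)]),38);d=st[0]-st[1]; print('stub ends',st,'len',np.linalg.norm(d),'ang',np.degrees(np.arctan2(d[1],d[0])))
for c in(t0,t):
    m,ks=blobs(c,(0,0,175),(180,60,255),40)
    for k in ks:
        q=plane(c,[k.reshape(-1,2).mean(0)],60)[0]
        if 250<q[0]<720 and -130<q[1]<400:
            w=plane(c,k.reshape(-1,2),60)[:,:2].astype(np.float32);r=cv2.minAreaRect(w);M=cv2.moments(k)
            print((M['m10']/M['m00'],M['m01']/M['m00']),'rect',r,cv2.contourArea(k))
    print()
E
```

```text
stub ends [[508.  -68.4  38. ]
 [366.1 -41.8  38. ]] len 144.3319918426947 ang -10.617291604882917
(111.26745098039216, 251.11372549019606) rect ((371.4312744140625, 320.7061767578125), (48.434486389160156, 51.53831481933594), 87.69974517822266) 212.5
(141.42708333333334, 247.48958333333334) rect ((372.7502746582031, 228.19871520996094), (29.914562225341797, 20.824003219604492), 31.405765533447266) 48.0
(230.99061032863847, 211.85680751173706) rect ((450.170166015625, -52.70820617675781), (52.67040252685547, 30.871095657348633), 78.54484558105469) 142.0
(217.9700460829493, 193.08294930875576) rect ((513.7399291992188, -18.667491912841797), (50.173187255859375, 51.45084762573242), 84.3009262084961) 217.0

(141.36745406824144, 247.3464566929134) rect ((373.7197265625, 227.79522705078125), (31.941120147705078, 24.839317321777344), 25.890758514404297) 63.5
(153.32704402515722, 240.79245283018867) rect ((387.5619201660156, 193.6131134033203), (30.992515563964844, 23.990825653076172), 22.526546478271484) 53.0
(108.37801418439716, 237.77234042553192) rect ((414.2160339355469, 326.81756591796875), (51.88612365722656, 52.58045196533203), 87.76310729980469) 235.0
(231.1214859437751, 211.97590361445782) rect ((449.3506774902344, -51.60688400268555), (58.776405334472656, 31.27145004272461), 83.33351135253906) 166.0
(217.78818061088975, 193.04980079681275) rect ((513.9441528320312, -17.189945220947266), (56.698944091796875, 55.3629150390625), 38.57582473754883) 251.0
```

The spool has not moved, with its axis at -10.6 degrees and centre about (437,-56). The tin was knocked to (414,327). I'll pinch the paper crosswise to centre the spool in the robot frame, then turn and squeeze it.

```bash
python3 - <<'E'
from h import *
a=np.radians(-10.6);u=np.array([np.cos(a),np.sin(a)])
pc=np.array([447.,-56.5]); o0=pc-11*u; cg=pc-5*u
o=ori(a+np.pi/2,[*cg,100]); mp(*cg,150,o); ml(*cg,90); h=ml(*cg,14,speed=80,contact_N=6); st(h)
if not h:
    bot.grip(50,20); st('cross'); bot.grip(85); ml(*cg,130,speed=250)
    o=ori(a,[*o0,100]); mp(*o0,130,o); h=ml(*o0,43,speed=100,contact_N=6); st(h)
    if not h:
        bot.grip(30,45); st('squeeze'); ml(*o0,190,speed=150); st('lift')
E
```

```text
False [442.4 -55.6  14.3] [-0.1  0.2  0.3] 85.1 0.0 57.3
cross [442.5 -55.4  14.6] [0.5 0.6 6.2] 65.3 20.8 57.6
False [436.6 -54.5  43.4] [ 0.2  1.2 -0. ] 84.5 0.0 60.9
squeeze [438.2 -54.5  44.6] [-1.4 -0.4 18.4] 40.9 43.7 61.4
lift [435.4 -54.5 189.2] [ 0.3 -0.  -2.7] 41.1 45.8 62.5
```

```bash
python3 - <<'E'
from h import *
p=HC; o=ori(HA,[*p,150]); mp(*p,190,o); ml(*p,105,speed=120); st()
s=cam('side'); cv2.imwrite('pics/v7.png',cv2.resize(s['color'][100:240,220:406],None,fx=4.25,fy=4.25,interpolation=cv2.INTER_CUBIC))
h=ml(*p,68.6,speed=40,contact_N=6); st(h)
E
```

```text
[654.1 -13.8 105.9] [ 1.1 -0.  -2.7] 40.9 45.8 64.5
False [653.7 -13.7  68.9] [ 0.2  0.6 -2.2] 41.1 45.8 65.6
```

View pics/v7.png

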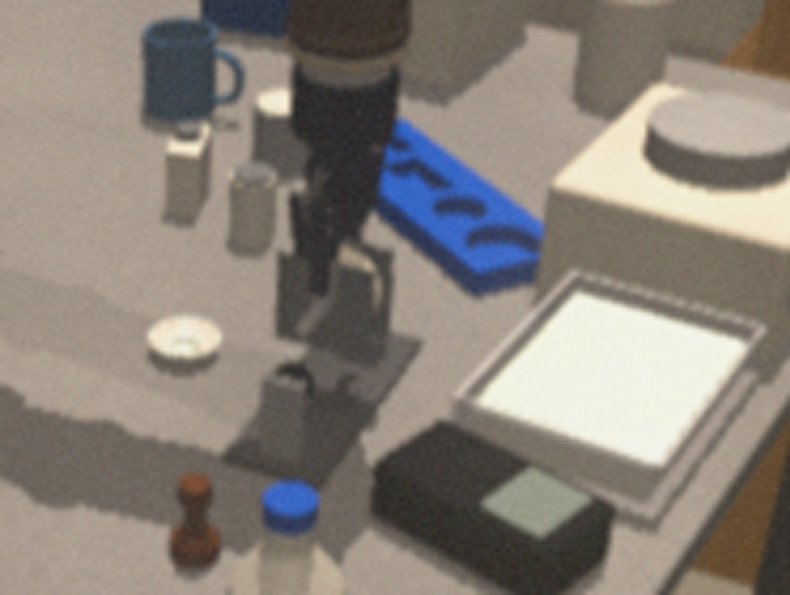

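The spool is held level and squeezed at (330,290) and went down between the cups without contact. Now I'll release it and check.

```bash
python3 - <<'E'
from h import *
for w in(52,58,66): bot.grip(w); st()
p=HC
bot.grip(85); ml(*p,100,speed=60); st('up'); ml(*p,200,speed=250)
q=[400,200,300]; mp(*q,ori(0,q))
s=cam('side');t=cam('top')
im=np.hstack([cv2.resize(s['color'][125:225,230:330],(400,400),interpolation=cv2.INTER_CUBIC),cv2.resize(t['color'][105:205,165:265],(400,400),interpolation=cv2.INTER_CUBIC)])
cv2.imwrite('pics/v8.png',im); st()
E
```

```text
[653.6 -13.7  68.8] [-0.3 -0.6 -2.4] 52.3 7.2 65.9
 [653.4 -13.6  68.5] [ 0.3 -0.5 -3. ] 58.3 5.5 66.1
 [653.8 -13.7  69. ] [ 1.  -0.2  0.3] 66.2 0.0 66.3
up [653.4 -13.6 100.1] [ 0.5 -0.3 -0.2] 85.1 0.0 67.4
 [400.8 199.2 299.4] [-0.5  0.6 -0.3] 84.7 0.0 69.3
```

View pics/v8.png

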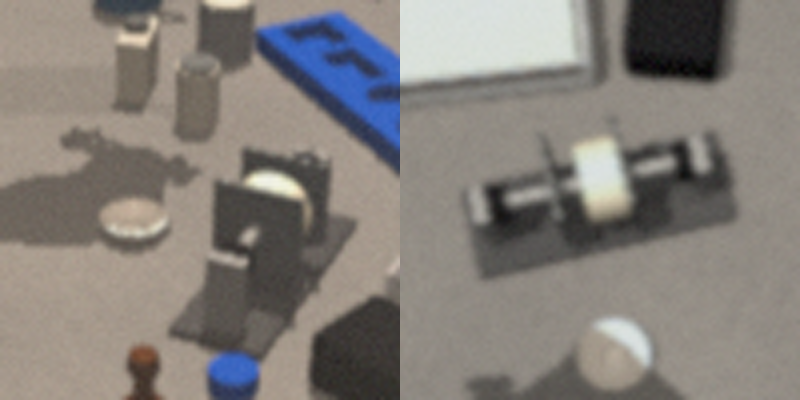

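The spool sits between both cups with the stubs sprung out, at (605,180) in the right half, looking just as the spent one did. Next come the refills. I'll fit the pocket rims in the first top picture and locate the refills, then touch the tray to fix its pose in the robot frame.

```bash
cat > tray.py <<'E'
from h import *
from scipy.optimize import least_squares
W=np.array([.853,-.5215]);W/=np.linalg.norm(W);N=np.array([-W[1],W[0]])
TC=np.array([585.1,307.9])  # camera estimate of tray centre
E
python3 - <<'E'
from tray import *
np.set_printoptions(precision=1,suppress=True)
t=cam('top'); img=cv2.imread('pics/top0.png')[:,:,0].astype(np.float32)
def val(w,n):
    P=TC+np.outer(w,W)+np.outer(n,N); uv=proj(t,np.c_[P,np.full(len(P),24.)]).astype(np.float32)
    return cv2.remap(img,uv[:,:1],uv[:,1:],cv2.INTER_CUBIC)[:,0]
# outer edges
def half(x,v):  # first crossing of mid level along x
    m=(v.max()+v.min())/2; i=np.where((v[:-1]>m)!=(v[1:]>m))[0]; return [x[k]+(m-v[k])/(v[k+1]-v[k])*(x[k+1]-x[k]) for k in i]
x=np.arange(-75,76,1.)
for w in(-120,-70,0,70): print('n edges at w',w,np.array(half(x,val(np.full(len(x),float(w)),x))))
x=np.arange(-170,-100,1.)
for n in(-40,0,40): print('w near edge at n',n,np.array(half(x,val(x,np.full(len(x),float(n))))))
for nm,w0,r in(('tin',103,32),('jar',34.5,24)):
    pts=[]
    for th in np.radians(np.arange(0,360,10)):
        s=np.arange(r+6,r-12,-.5); v=val(w0+s*np.cos(th),s*np.sin(th)); 
        if v.max()-v.min()>60:
            i=v.argmin(); m=(v.max()+v.min())/2; k=np.where(v[:i+1]>m)[0]
            if len(k) and k[-1]<len(s)-1: pts.append((w0+s[k[-1]]*np.cos(th),s[k[-1]]*np.sin(th)))
    p=np.array(pts); f=least_squares(lambda q:np.hypot(p[:,0]-q[0],p[:,1]-q[1])-r,[w0,0],loss='soft_l1'); f2=least_squares(lambda q:np.hypot(p[:,0]-q[0],p[:,1]-q[1])-q[2],[w0,0,r],loss='soft_l1')
    print(nm,len(p),f.x,f2.x,np.degrees(np.arctan2(p[:,1],p[:,0]-w0)))
x=np.arange(-90,20,1.)
for n in(-10,0,10): print('flask w',np.array(half(x,val(x,np.full(len(x),float(n))))))
x=np.arange(-45,46,1.)
for w in(-45,-35,-25): print('flask n',np.array(half(x,val(np.full(len(x),float(w)),x))))
# flask quad
q=plane(t,(np.array([(262,490),(345,450),(360,483),(280,525)])+.5)/4.25-.5+[75,130],66);print(q, 'dir',np.degrees(np.arctan2(*(q[1]-q[0])[[1,0]])),np.degrees(np.arctan2(*(q[2]-q[3])[[1,0]])),'centre',q.mean(0))
E
```

```text
n edges at w -120 [-74.6 -63.9 -45.3  21.2  31.4  64.1]
n edges at w -70 [-65.1 -45.8  15.2  22.6  71.   73.8]
n edges at w 0 [-72.2 -68.5 -66.8 -45.9  63.9]
n edges at w 70 [-66.3 -46.7  60.8  63.4  68.3  72. ]
w near edge at n -40 [-148.7]
w near edge at n 0 [-149.1 -140.5 -132.9]
w near edge at n 40 [-149.]
tin 13 [104.1   4. ] [104.3  -0.   35.5] [ 30.  40.  50.  60.  70.  80.  90. 100. 110. 120. 130. 140. 150.]
jar 14 [33.9  5. ] [34.2  2.  26.4] [ 30.  40.  50.  60.  70.  80.  90. 100. 110. 120. 130. 140. 150. 160.]
flask w [-74.3 -65.8]
flask w [-74.6 -65.4   8.1  15.7]
flask w [-72.4 -67.6   9.5]
flask n [12.9 24.7]
flask n [13.  24.3]
flask n [-44.8  12.9  24.2]
[[381.4 241.7  66. ]
 [402.9 181.3  66. ]
 [378.3 172.1  66. ]
 [355.3 230.3  66. ]] dir -70.40214042207658 -68.47593646581488 centre [379.5 206.3  66. ]
```

The rim fits agree with 14 mm gaps: pocket offsets from the tray centre are +104.5 (tin), +34.5 (jar) and -37.5 (flask). I'll touch the tray's sides to place its centre in the robot frame, then locate the refills.

```bash
python3 - <<'E'
from tray import *
np.set_printoptions(precision=2,suppress=True)
c=TC+[-2,2.5]; aw=np.arctan2(W[1],W[0]); bot.grip(0)
P=lambda w,n:c+w*W+n*N
o=ori(aw,[*P(0,-80),50]); res=[]
for i,(w,n) in enumerate(((80,-76),(-70,-76))):
    p=P(w,n); (mp if i==0 else ml)(*p,60,o); ml(*p,12,speed=200)
    h=ml(*P(w,n+35),12,speed=30,contact_N=3); r=(pos()[:2]-c)@N; print(h,w,r+11.2+50); res.append(r+61.2)
    ml(*p,12,speed=200); ml(*p,80,speed=300)
o=ori(aw+np.pi/2,[*P(-175,15),50]); p=P(-175,15); mp(*p,90,o); ml(*p,12,speed=200)
h=ml(*P(-140,15),12,speed=30,contact_N=3); r=(pos()[:2]-c)@W; print(h,'w centre',r+11.2+145); ml(*p,12,speed=200); ml(*p,90)
k=(res[0]-res[1])/150; n0=res[1]+70*k
print('n0',n0,'slope',k,'centre',c+n0*N+(r+156.2)*W)
q=[250,450,300]; mp(*q,ori(0,q)); t=cam('top'); st()
for nm,lo,hi,z in(('white',(0,0,160),(180,60,255),65),):
    m,ks=blobs(t,lo,hi,30)
    for kk in ks:
        M=cv2.moments(kk); q=plane(t,[(M['m10']/M['m00'],M['m01']/M['m00'])],z)[0]
        if 300<q[0]<560 and 100<q[1]<400: print(nm,q,cv2.contourArea(kk))
a,b=cv2.imread('pics/top0.png'),t['color']
d=cv2.absdiff(a,b).max(2); print('jar/flask change',d[205:226,148:168].mean(),d[235:256,137:162].mean(), 'spool',d[200:220,222:242].mean())
g=b[203:228,145:170].astype(np.float32).mean(2); print(g.astype(int)[::2,::2])
E
```

```text
True 80 2.3695671405357928
True -70 3.5083285720578914
True w centre -1.4226053856698115
n0 2.976906570680912 slope -0.007591742876813991 centre [583.44 313.68]
 [251.  449.1 298.5] [-0.5 -0.4 -0.2] 0.1 0.0 79.9
white [376.83 227.44  65.  ] 39.0
white [387.9  189.75  65.  ] 51.5
white [412.82 325.3   65.  ] 233.5
jar/flask change 2.861904761904762 16.6 spool 39.9825
[[132 126 121 124 125 128 128 128 127 129 129 133 128]
 [131 129 128 129 128 129 125 128 127 125 128 127 129]
 [129 130 127 128 128 127 131 130 127 127 126 124 125]
 [128 129 127 129 138 147 139 127 122 113 100 108 122]
 [132 128 134 128 125 126 127 141 105  80  81  80  92]
 [130 133 138 126 123 123 125 123  97  71  74  77  83]
 [129 135 136 122 122 120 123 117  97  72  74  76  81]
 [130 133 140 125 123 120 123 121 110  69  68  74  85]
 [132 128 149 142 128 123 127 135  97  70  70  77 106]
 [127 129 132 148 150 138 132 103  71  69  80  99 124]
 [130 131 130 129 129 115  98  84  78  91 116 128 132]
 [131 132 133 129 128 126 123 115 112 120 129 133 128]
 [128 130 129 128 129 129 131 128 130 130 133 131 134]]
```

Tray centre is (583.4,313.7) in the robot frame. Jar and flask have not moved; the tin is at (411,328). I'll do jar and flask first and check the beige box's clearance before the tin.

```bash
cat >> tray.py <<'E'
W=W-.0076*N;W/=np.linalg.norm(W);N=np.array([-W[1],W[0]]);TC=np.array([583.44,313.68]);AN=np.arctan2(N[1],N[0])
def pickplace(p,apinch,agrasp,tw,tn,aplace,w,wp=None,rel=75,zt=24):
    p=np.array(p,float); ret=13*(w/85)**2; z=zt-ret; bot.grip(85)
    o=ori(apinch,[*p,80]); mp(*p,130,o); h=ml(*p,zt-13*((wp or w)/85)**2,speed=200,contact_N=8); st('pinch %s'%h)
    if h: return
    bot.grip((wp or w)-10,20); st(); bot.grip(85); ml(*p,115,speed=300)
    o=ori(agrasp,[*p,80]); mp(*p,115,o); h=ml(*p,z,speed=200,contact_N=8)
    if h: st('hit'); return
    bot.grip(w-12,30); st('grasp'); zg=pos()[2]
    ml(*p,z+80,speed=200)
    c=TC+tw*W+tn*N; o=ori(aplace,[*c,100]); mp(*c,z+75,o); ml(*c,z+32,speed=150)
    for i,(dw,dn) in enumerate(((0,0),(2.5,0),(-2.5,0),(0,2.5),(0,-2.5),(2.5,2.5),(-2.5,-2.5),(2.5,-2.5),(-2.5,2.5))):
        q=c+dw*W+dn*N
        if i: ml(*q,z+29,speed=80)
        h=ml(*q,z+7,speed=40,contact_N=6); b=pos()[2]-z; st('insert %s %s base %.1f'%((dw,dn),h,b))
        if b<11: break
    bot.grip(rel); ml(*q,z+110,speed=200); st('done')
E
python3 - <<'E'
from tray import *
np.set_printoptions(precision=1,suppress=True)
t=cam('top');s=cam('side')
print('box corner',tri(t,(np.array([(248,12)])+.5)/4.25-.5+[75,130],s,(np.array([(730,183)])+.5)/4.25-.5+[180,100]), 'foot',plane(t,(np.array([(250,50)])+.5)/4.25-.5+[75,130],0))
j=plane(t,[(154.5,215.5)],66)[0,:2]+[-2,2.5]; print('jar',j)
pickplace(j,AN+np.pi/2,AN,34.5,0,AN,42)
E
```

```text
box corner [[728.  223.5 108.6   7. ]] foot [[738.2 254.7   0. ]]
jar [462.7 184. ]
pinch False [463.  185.   21.5] [1.1 0.2 0.7] 85.3 0.0 82.9
 [463.5 184.2  21.8] [ 0.1 -0.7  7.3] 41.6 20.1 83.3
grasp [463.3 184.2  21.8] [-0.9 -1.2  6.8] 41.4 29.5 86.6
insert (0, 0) True base 7.1 [612.6 294.9  27.9] [-0.2 -1.4  6.6] 41.0 31.0 89.0
done [612.3 294.9 129.8] [-0.3  0.2 -0.3] 74.9 0.0 90.1
```

Jar is in. Flask next, then the tin, closing along y so the hand stays clear of the box.

```bash
python3 - <<'E'
from tray import *
a=np.radians(-69.5)
pickplace([377.5,208.8],a,a+np.pi/2,-37.5,0,AN,32,wp=62,rel=60)
t=cam('top')
m,ks=blobs(t,(0,0,160),(180,60,255),30)
for k in ks:
    M=cv2.moments(k); q=plane(t,[(M['m10']/M['m00'],M['m01']/M['m00'])],65)[0]
    if 300<q[0]<560 and 100<q[1]<400: print(q,cv2.contourArea(k))
E
```

```text
pinch False [378.  209.7  17.4] [ 0.6 -0.   0.6] 85.1 0.0 92.1
 [378.4 209.2  18.1] [-0.7 -0.2  7.1] 61.9 21.4 92.4
grasp [378.  209.   22.8] [ 0.4 -0.3  8.1] 31.5 34.4 95.6
insert (0, 0) True base 6.7 [551.7 332.9  28.8] [0.  0.1 4.7] 31.7 34.3 98.1
done [551.2 332.8 131.2] [-0.2 -0.9  0.2] 60.1 0.0 99.1
```

```bash
python3 - <<'E'
from tray import *
pickplace([410.8,327.8],0,np.pi/2,104.5,0,np.pi/2,58,rel=72)
q=[300,-250,300]; mp(*q,ori(0,q)); s=cam('side');t=cam('top')
im=np.hstack([cv2.resize(s['color'][100:220,220:380],(400,300),interpolation=cv2.INTER_CUBIC),cv2.resize(t['color'][115:250,85:265],(400,300),interpolation=cv2.INTER_CUBIC)])
cv2.imwrite('pics/v9.png',im); st()
E
```

```text
pinch False [411.4 328.3  18.4] [0.3 0.2 0.7] 85.1 0.0 101.2
 [411.7 328.5  19.3] [ 0.6 -0.3  6.6] 58.0 20.6 101.6
grasp [411.6 328.1  19.3] [-0.3 -1.   5.8] 57.8 30.8 104.7
insert (0, 0) True base 7.4 [672.1 257.9  25.3] [-0.8 -0.5  5.1] 57.3 32.9 107.3
done [671.7 257.9 126.9] [-0.   0.7 -1.1] 71.7 0.0 108.3
 [ 300.6 -249.7  299.9] [ 0.2  0.5 -0.2] 71.8 0.0 110.7
```

View pics/v9.png

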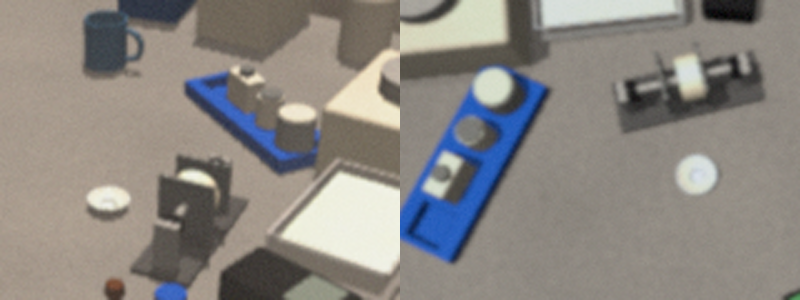

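The picture shows the tin (494,88), jar (476,133) and flask (447,178) upright and down in their pockets. The spool is between the cups at (690,78), and the dish has not moved. Handing in.

```bash
python3 -c "
from h import *
print(bot.job_done())"
```

```text
the job is handed in; nothing more can be done
None
```

The job is handed in, with no verdict returned: the last pictures show both cartons and the spent spindle in the bin, the new spindle seated in both cups, the tin, jar and flask down in their pockets (there was no block), and the dish unmoved; the stamp was not touched.

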